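# Hook the tensioner spring of the polishing spindle onto its post

### The job

Take the spring puller from its cup, put its tip in the pull eye of the loose return spring, stretch the spring and bring its hook round the far side of the anchor post, so that the post holds the spring stretched. Work the spring's hook end with the puller only, without touching it with the gripper; the post may be anywhere along its curved slot, so find it by feel or by eye. Then stand the puller upright in its cup again, guard resting on the rim, and leave the other things on the bench where they are.

Things in the scene. Friction and masses are not known exactly. Their poses are not given: they have to be found in the camera images.
- base: Grey steel base of a polishing spindle, fixed: plate 340 x 150 mm, 12 mm thick. Origin on the bench surface, on the axis of the spring's pivot stud; x runs along the plate away from the green motor, z up. Plate from x = -155 to +185 mm; motor 96 mm high between x = -155 and -65.
- slot_mid (a point): Middle of the curved slot in the plate (160 mm along base x). In the slot is clamped the anchor post: upright, round, 12 mm thick, top 68 mm above the bench, axis 160 mm from the pivot axis at an angle between -0.18 and +0.18 rad (0 = base x, positive towards base y). Where in the slot it stands is not reported: feel or look for it.
- swing (a joint): Angle (rad) of the whole return spring about the pivot stud: 0 = along base x, positive towards base y. Turns nearly freely in the level plane, -0.75 to +0.45. At the start it lies unhooked at -0.62 to -0.45, on the -y side of every place the post can have.
- stretch (a joint): How far (m) the spring is stretched along its length: 0 slack, stop at 0.085. Pull needed: 2 N plus 150 N/m (7.5 N when on the post). Properly hooked on the post it reads about 0.036. The hook's tip passes the far side of the post only above 0.051 (better 0.058).
- hook: Steel-wire end piece of the spring, wire 6 mm thick, moving level 45 mm above the bench. Origin on the pivot axis when slack, moved out by the stretch; x points out along the spring, z up. Coil 19 mm thick up to x = 76 mm; straight shank on y = -13 mm from x = 90 to 120; then the hook bend; then the pull eye.
- bend (a point): Centre of the half-round hook bend (inner radius 10 mm) that joins the shank (y = -13 mm) round the outer side to a short hook tip on y = +13 mm, which ends 8 mm back towards the pivot. Axes as hook. Open towards the pivot: the post must end inside the bend, between shank and tip.
- eye (a point): Centre of the round pull eye at the outer end of the spring: a level ring of inner diameter 18 mm, wire 6 mm thick, 145 mm from the pivot when slack, 25 mm beyond the centre of the hook bend, 45 mm above the bench. Axes as hook.
- puller: Spring puller, a hand tool 118 mm long, 0.13 to 0.21 kg, standing in its cup: square wooden handle 26 x 26 mm from 6 to 62 mm above the origin; round guard 54 mm across, 6 mm thick; steel shank 10 mm thick (8 mm over its last 25 mm). Origin at the centre of the guard's underside; z along the tool towards the handle's end; x, y square to the handle's flats.
- puller_tip (a point): Lower end of the puller's shank, 55 mm below the puller's origin on its axis; pointing end 5 mm across. Goes into the pull eye from above.
- cup_rim (a point): Centre of the mouth of the brass tool cup, fixed on the bench: inner diameter 36 mm, outer 48 mm, rim 66 mm above the bench, 61 mm deep. The puller stands in it upright with its guard resting on the rim (puller origin at rim height).
- loupe: Black eyepiece loupe, 38 mm across, 36 mm high, loose, a bystander. Origin at its underside on its axis.
- watch_case: Steel watch case 42 mm across, 10 mm high, loose, a bystander. Origin at its underside on its axis.
- driver: Screwdriver 130 mm long, lying, loose, a bystander. Origin at its underside.
- dome: Glass dust cover with a knob, 70 mm across, 45 mm high, loose, a bystander. Origin at its underside on its axis.
- oil: Small amber oil jar, 36 mm across, 60 mm high, loose, a bystander. Origin at its underside on its axis.
- holder: Round movement holder with two brass jaws, 60 mm across, 24 mm high, loose, a bystander. Origin at its underside on its axis.
- brush: Brush 150 mm long, lying, loose, a bystander. Origin at its underside.
Things that resemble listed ones, but are neither listed nor needed, are in the scene too. Leave any yellow look-alike of the puller alone.

How it is judged (in metres and radians):
On the way, in this order (a step that is already met when the one before it is completed fails the run):
1. the puller stretches the spring by its hook end (stretch above 0.045 m) (value of joint stretch above 0.045 m and contact force between puller and hook above 3 N), for 0.1 s.
2. the hook sits on the post and holds the spring stretched (0.031 to 0.042 m) without the puller pulling (value of joint stretch between 0.031 and 0.042 m and contact force between puller and hook below 0.3 N), for 0.3 s.
At the end, for the whole second after the job is handed in: The post holds the spring stretched (stretch 0.031 to 0.042 m) with the puller not touching it, and the puller stands released and at rest in its cup: within 18 mm of the cup's centre, tilted less than 0.1 rad, guard on the rim within about 5 mm (all of step 2 and horizontal distance between puller and cup_rim below 0.018 m and angle between puller's own z axis and vertical below 0.1 rad and z of puller in the frame of cup_rim between -0.005 and 0.006 m and linear speed of puller below 0.02 m/s).
It fails at once if the gripper or arm pushes on the spring's hook end (contact force between any of the fingers, the arm and hook above 1 N).
It fails at once if a bystander is moved more than 30 mm (distance of any of loupe, watch_case, driver, dome, oil, holder, brush from where it was at the start of the episode above 0.03 m).
It also fails if it takes over 61 s, if anything falls off the work surface, if the arm or the gripper's body presses on something with over 40 N, if the wrist force passes 120 N, or if a joint passes its speed limit or range.

### The arm

A 7-joint arm with a two-finger parallel gripper is mounted at the origin on the work surface. World frame = base frame: x ahead of the robot, y to its left, z up, the work surface at z = 0. Lengths are in m, angles in degrees, forces in N, time in s.
With the tool pointing down it reaches from about 0.4 to 0.925 m from the base axis. Payload 4.1 kg.
Tool frame: the origin (TCP) lies at the very end of the fingers, on their centre line; the grasp point (between the pads) lies 19 mm behind it; z points along the fingers, y is the line along which they close (so a half turn about z gives the same grasp; the last joint's range is limited). The gripper opens to 85 mm and grips with 20 to 120 N. Pads are 22 mm wide; open, the fingers measure 114 mm over their backs; the gripper's body (76 mm by 85 mm) begins 54 mm behind the grasp point. The pads swing forward as they close: fully open they stand 13 mm farther back than shut.
Start: joints at [59.645, 22.827, 2.584, 88.041, -1.071, 69.15, -2.905], TCP at [0.271, -0.591, 0.231] pointing down, gripper open.
Joint ranges: [-161.44, 161.44], [-28.35, 127.94], [-78.24, 83.42], [0, 140.83], [-78.03, 258.03], [13.02, 114.36], [-168.23, 168.23]. Speed limits (degrees/s): [147.25, 147.25, 180, 180, 180, 180, 180].

### API

Orientations are given as a 3x3 rotation matrix whose columns are the frame's x, y, z axes.
In Python, from cell import arm gives the robot as it stands. The module is installed in compiled form; this text tells all that it offers.
- The arm moves only by the tool step_arm, never from a script. Its argument "moves" is a list that holds one entry, the list of rows, each a list of 7 numbers: the shift along the world's x, y, z in m, then the turn, a rotation vector about the world's x, y, z in rad, then the closure in counts, from 0 (fully open) to 255 (shut). A call has 1 to 12 rows; each row shifts and turns the commanded pose from where the row before left it; what a row does not reach is not made up. A row lasts 1/8 s, in which the tool goes at most 62.5 mm and 10.7 degrees, less where a joint would pass 70% of its speed; a pose out of reach is approached as far as the arm can. A call with a gripper value outside its range is refused whole. The fingers move at their own pace and stop on an object; "force" is the grip in N (left out, the last holds). Time passes only in rows, so rows that do not move let the fingers close. It gives the time, the measured TCP pose, the force, the opening and the grip force at its end, in the units of the state.
- arm.get_obs(): the state, without advancing time (a new reading comes with each control period).
- arm.grab_frame(name): name is "scene" or "top" or "wrist"; returns the picture (480x640x3 uint8, red, green, blue); there is no depth.
- arm.get_calibration(name): a dict with "fx", "fy", "cx", "cy" (pixels), "extrinsics" (4x4, takes a point from world to camera coordinates); the wrist camera has in their place "T_tool_cam" (4x4, takes a point from camera to tool coordinates, whose origin is the TCP and whose axes are the flange's). Camera axes: x right, y down, z forward; pixel columns grow to the right and rows downward; lengths in m; the calibration is good to about 2 mm. A picture is of the moment at which its call begins: read the wrist's pose just before it. get_calibration takes no time and is no camera call.
- arm.sign_off(): hands the job in; it is judged then, once.
Trained networks look in the newest picture that a camera, given by its name, has taken for a name from the list of things; names that differ only in an ending like _2 or _b are one class to them, and where a whole thing is asked for, a point or a joint stands for the part that bears it (a point fixed in the world has none). Each returns a list of dicts, best first, with "confidence" (0 to 1); they miss things now and then, are a little off and sometimes report something else, mostly with a low value. They report only what shows in the picture. A call takes as long as a camera call. They do not tell look-alikes from the thing itself.
- arm.silhouettes(camera, target): "mask" (480x640 bool, what is visible of it) and "rect" ([left, top, width, height] in pixels, round what is visible of it).
The state is a dict: "time": time; "joints": joint angles; "joint_vel": joint speeds; "tau": joint torques, N m; "eef_pos": TCP position; "eef_rot": TCP orientation; "force": force on the tool from outside, world axes, zero at the start; "wrist_torque": the same for the moment, N m; "width": finger opening in m; "gripper_force": force on a finger pad.
Only numpy, scipy, OpenCV 4.12 (cv2) and the standard library are available. Lean on these libraries where they do the work, as an engineer would, in place of code of your own. Each camera call takes 0.05 s, during which the arm holds its last target. There are 200 camera calls.

## Working session

There is one attempt and no reset: what is moved stays moved. The work goes in short steps, Python scripts to look and compute and a tool call to move; the robot and the scene stay as the last step left them, time stands still between calls to the robot, and variables do not carry over. Pictures are saved under pics/ and viewed, at most 10 in all, crops included, and the job is handed in when it is done.

Besides the shell and the picture viewer there is one more tool, called after "Request:" as name(argument=value, ...), one argument or row to a line, values as JSON. step_arm: Moves the arm, as the interface text tells. Its arguments: {"type":"object","properties":{"moves":{"type":"array","items":{"type":"array","items":{"type":"array","items":{"type":"number"}}}},"force":{"type":"number"}},"required":["moves"]}

```bash
mkdir -p pics
cat > h.py <<'E'
import numpy as np,cv2
from cell import arm
def cal(n):
    c=arm.get_calibration(n);return c
def grab(n,f=None):
    im=arm.grab_frame(n)
    if f: cv2.imwrite('pics/'+f,im[:,:,::-1])
    return im
def ext(n):
    c=arm.get_calibration(n)
    if 'extrinsics' in c: E=np.array(c['extrinsics'])
    else:
        o=arm.get_obs();T=np.eye(4);T[:3,:3]=o['eef_rot'];T[:3,3]=o['eef_pos']
        E=np.linalg.inv(T@np.array(c['T_tool_cam']))
    return c,E
def pix(n,p,ce=None):
    c,E=ce or ext(n);q=E[:3,:3]@np.array(p)+E[:3,3]
    return np.array([c['fx']*q[0]/q[2]+c['cx'],c['fy']*q[1]/q[2]+c['cy']])
def ray(n,u,v,z,ce=None):
    c,E=ce or ext(n);R=E[:3,:3];o=-R.T@E[:3,3]
    d=R.T@np.array([(u-c['cx'])/c['fx'],(v-c['cy'])/c['fy'],1]);return o+d*(z-o[2])/d[2]
E
python3 - <<'E'
from h import *
o=arm.get_obs();print(o['time'],o['eef_pos'],o['eef_rot'],o['width'])
for n in('top','scene'):
    grab(n,n+'0.png')
    c,E=ext(n);print(n,c['fx'],(-E[:3,:3].T@E[:3,3]).round(3))
    for t in ('base','hook','puller','cup_rim','loupe','oil','dome'):
        try:
            for r in arm.silhouettes(n,t)[:3]:
                m=r['mask'];ys,xs=np.nonzero(m);print(n,t,round(r['confidence'],2),r['rect'],xs.mean().round(1),ys.mean().round(1))
        except Exception as e: print(t,e)
print(arm.get_obs()['time'])
E
```

```text
0.0 [ 0.27117559 -0.59003319  0.23026488] [[ 9.08573493e-01  4.17723898e-01 -9.76073882e-04]
 [ 4.17724999e-01 -9.08571947e-01  1.68615752e-03]
 [-1.82485056e-04 -1.93972849e-03 -9.99998102e-01]] 0.08537539013217602
top 548.4217829743648 [0.423 0.027 1.358]
top base 0.8 [327.7, 183.4, 157.3, 85.7] 406.1 226.7
top hook 0.51 [359.4, 180.3, 26.0, 25.4] 371.9 191.0
top puller 0.57 [237.4, 236.7, 20.9, 20.8] 245.8 245.3
top cup_rim 0.49 [202.4, 205.7, 17.4, 22.7] 212.3 220.3
top loupe 0.75 [261.7, 284.7, 16.8, 19.2] 268.1 293.3
top loupe 0.59 [330.3, 180.4, 154.8, 87.9] 406.0 226.7
top oil 0.73 [143.8, 208.4, 21.9, 17.7] 153.5 215.4
top dome 0.58 [137.3, 276.7, 26.6, 29.7] 149.5 289.8
scene 521.7392078849151 [ 1.525 -0.145  0.905]
scene base 0.97 [166.4, 229.8, 146.8, 64.6] 235.5 266.2
scene hook 0.5 [422.8, 245.2, 22.1, 20.7] 434.3 254.8
scene hook 0.48 [264.3, 266.9, 24.6, 16.1] 278.4 278.0
scene hook 0.32 [256.0, 264.2, 35.7, 20.0] 272.5 274.2
scene puller 0.96 [383.6, 212.3, 28.0, 33.3] 399.3 227.1
scene puller 0.89 [425.7, 217.2, 21.9, 28.6] 438.0 233.1
scene cup_rim 0.94 [422.9, 247.2, 21.9, 17.6] 433.7 254.7
scene loupe 0.5 [354.0, 206.1, 12.6, 16.2] 360.6 216.5
scene oil 0.78 [475.7, 234.8, 16.3, 29.5] 481.4 247.1
scene oil 0.63 [237.3, 257.6, 55.4, 30.5] 260.7 268.2
scene dome 0.84 [448.7, 199.6, 25.1, 23.5] 460.1 212.1
0.8
```

View crops.

Run:
```python
import cv2
a=cv2.imread('pics/top0.png')[160:330,120:500];cv2.imwrite('pics/t1.png',cv2.resize(a,None,fx=2.1,fy=2.1,interpolation=3))
a=cv2.imread('pics/scene0.png')[180:320,150:510];cv2.imwrite('pics/s1.png',cv2.resize(a,None,fx=2.2,fy=2.2,interpolation=3))
```

```text
(no output)
```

View pics/t1.png

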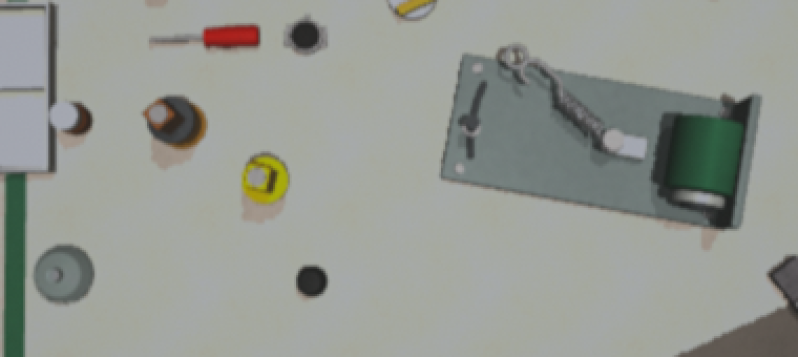

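View pics/s1.png

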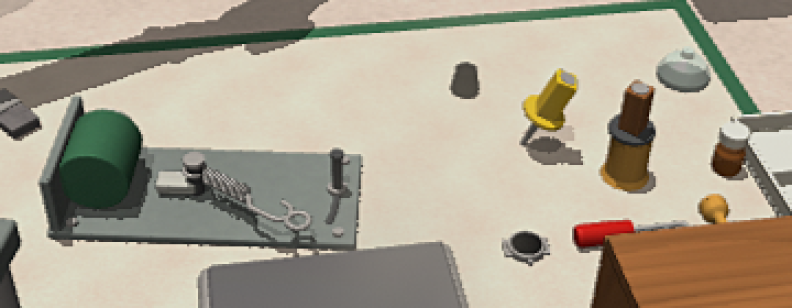

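Run:
```python
from h import *
ce=ext('top')
P={'cornerA':(463,55,.012),'cornerB':(441,178,.012),'stud':(613,140,.06),'post':(467,122,.068),'postbase':(471,130,.012),'eye':(516,58,.045),'handletop':(157,113,.128),'guard':(176,121,.072),'cupbase':(182,124,.03),'yel':(258,178,.1),'loupe':(311,280,.036),'oil':(65,116,.06),'holder':(305,36,.02),'drv':(232,37,.01),'dome':(60,272,.04)}
for k,(u,v,z) in P.items(): print(k,ray('top',u/2.1+120,v/2.1+160,z,ce).round(3))
ce=ext('scene')
P={'cornerA?':(357,246,.012),'cornerB?':(361,155,.012),'stud':(193,158,.06),'posttop':(337,152,.068),'eye':(299,218,.045),'handletop':(640,88,.128),'guard':(631,128,.072)}
for k,(u,v,z) in P.items(): print('s',k,ray('scene',u/2.2+150,v/2.2+180,z,ce).round(3))
```

```text
cornerA [ 0.648 -0.015  0.012]
cornerB [0.503 0.013 0.012]
stud [ 0.539 -0.181  0.06 ]
post [ 0.562 -0.016  0.068]
postbase [ 0.559 -0.023  0.012]
eye [ 0.637 -0.075  0.045]
handletop [0.572 0.319 0.128]
guard [0.569 0.31  0.072]
cupbase [0.57  0.313 0.03 ]
yel [0.501 0.215 0.1  ]
loupe [0.388 0.164 0.036]
oil [0.579 0.439 0.06 ]
holder [0.673 0.17  0.02 ]
drv [0.675 0.258 0.01 ]
dome [0.402 0.45  0.04 ]
s cornerA? [ 0.656 -0.013  0.012]
s cornerB? [0.508 0.014 0.012]
s stud [ 0.541 -0.181  0.06 ]
s posttop [ 0.563 -0.021  0.068]
s eye [ 0.638 -0.073  0.045]
s handletop [0.572 0.318 0.128]
s guard [0.574 0.316 0.072]
```

The images agree: pivot ≈(0.540,-0.181), base yaw ≈79.4°, post ≈(0.5625,-0.0185), eye ≈(0.6375,-0.074). The brown-handled puller is in the cup at ≈(0.570,0.314) and the yellow one is the look-alike. I'll move over the cup next.

Request:
step_arm(
  moves=[
    [[0.016,0.05,0.01,0,0,0,0],[0.016,0.05,0.01,0,0,0,0],[0.016,0.05,0.01,0,0,0,0],[0.016,0.05,0.01,0,0,0,0],[0.016,0.05,0.01,0,0,0,0],[0.016,0.05,0.01,0,0,0,0],[0.016,0.05,0.01,0,0,0,0],[0.016,0.05,0,0,0,0,0],[0.016,0.05,0,0,0,0,0],[0.016,0.05,0,0,0,0,0],[0.016,0.05,0,0,0,0,0],[0.016,0.05,0,0,0,0,0]],
  ],
)

```text
time: 2.3
eef_pos: [0.4638, 0.0109, 0.3017]
eef_rot: [[0.909, 0.417, 0.001], [0.417, -0.909, -0.001], [0.001, 0.001, -1.0]]
force: [-0.1, -0.7, -0.1]
width: 0.0857
gripper_force: 0.0
```

Request:
step_arm(
  moves=[
    [[0.017,0.05,0,0,0,0,0],[0.017,0.05,0,0,0,0,0],[0.017,0.05,0,0,0,0,0],[0.017,0.05,0,0,0,0,0],[0.017,0.05,0,0,0,0,0],[0.017,0.05,0,0,0,0,0],[0,0,0,0,0,0,0]],
  ],
)

```text
time: 3.18
eef_pos: [0.5643, 0.3144, 0.3004]
eef_rot: [[0.906, 0.424, -0.002], [0.424, -0.906, 0.003], [-0.001, -0.004, -1.0]]
force: [0.0, -0.6, 0.0]
width: 0.0854
gripper_force: 0.0
```

Run:
```python
from h import *
o=arm.get_obs();print(o['time'],o['eef_pos'].round(4),o['eef_rot'].round(3).tolist(),o['joints'])
ce=ext('wrist');im=grab('wrist','w1.png');print(ce[0]['fx'],ce[0]['T_tool_cam'])
for z,p in ((.128,(.572,.319)),(.072,(.571,.313))): print(pix('wrist',(*p,z),ce))
for t in('puller','cup_rim'):
  for r in arm.silhouettes('wrist',t)[:2]:
    ys,xs=np.nonzero(r['mask']);print(t,r['confidence'],r['rect'],xs.mean(),ys.mean())
```

```text
3.175 [0.5643 0.3144 0.3004] [[0.906, 0.424, -0.002], [0.424, -0.906, 0.003], [-0.001, -0.004, -1.0]] [  -5.56189546   23.65963054  -38.34217137   82.21086738   14.44806135
   79.14347918 -109.18947151]
336.49169969685823 [[ 7.70585846e-04 -9.59373008e-01 -2.82139749e-01  7.22238045e-02]
 [ 9.99999172e-01  4.48450458e-04  1.20633106e-03  1.14180751e-03]
 [-1.03079576e-03 -2.82140444e-01  9.59372559e-01 -1.43255241e-01]
 [ 0.00000000e+00  0.00000000e+00  0.00000000e+00  1.00000000e+00]]
[316.93459122 205.0098525 ]
[321.83421895 198.1356079 ]
puller 0.98 [297.4, 172.6, 48.0, 43.3] 318.8325917686318 193.41323692992214
puller 0.63 [265.9, 212.5, 42.2, 90.2] 282.4590476190476 247.2031746031746
cup_rim 0.8 [299.7, 159.0, 39.4, 19.6] 318.47435897435895 168.85576923076923
cup_rim 0.39 [147.8, 230.6, 55.1, 52.4] 174.2554814108675 255.14680648236416
```

View pics/w1.png

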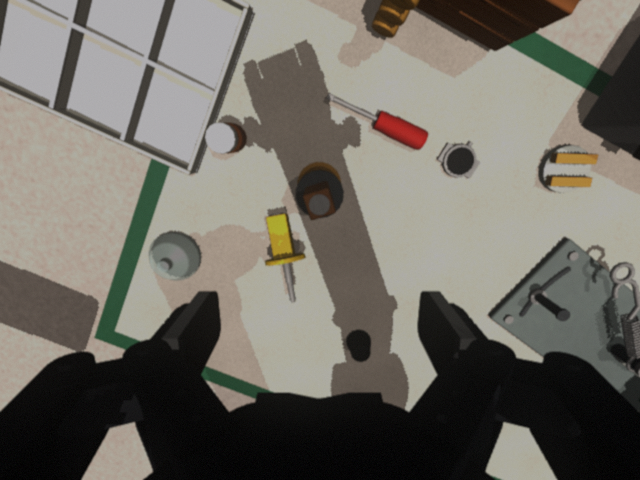

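The wrist view shows the puller's handle top at about (318,205). The yellow look-alike is clear of the fingers, at (282,240). I'll zoom in for the handle's yaw.

Run:
```python
import cv2
a=cv2.imread('pics/w1.png')[150:230,280:360];a=cv2.convertScaleAbs(a,alpha=2.2);cv2.imwrite('pics/w1c.png',cv2.resize(a,None,fx=7,fy=7,interpolation=2))
```

```text
(no output)
```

View pics/w1c.png

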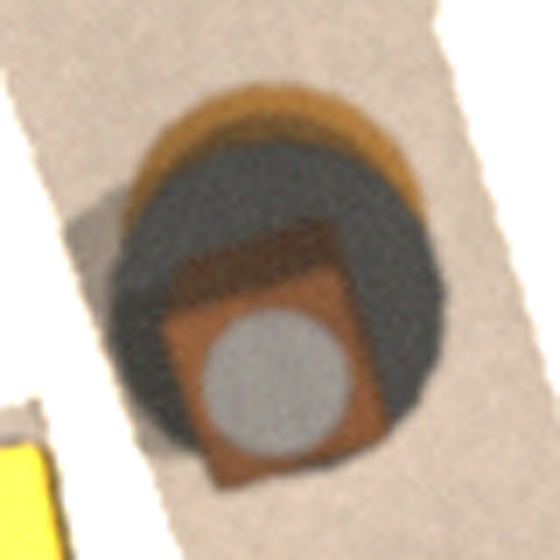

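Run:
```python
from h import *
ce=ext('wrist')
C=[ray('wrist',280+u/7,150+v/7,.128,ce) for u,v in((163,322),(343,265),(388,432),(222,490))]
c=np.mean(C,0);print(c)
for i in range(4):
    d=C[(i+1)%4]-C[i];print(np.linalg.norm(d[:2]).round(4),np.degrees(np.arctan2(d[1],d[0])).round(1)%90)
print('guard',ray('wrist',280+277/7,150+305/7,.075,ce))
R=arm.get_obs()['eef_rot'];print(np.degrees(np.arctan2(R[1,1],R[0,1])))
```

```text
[0.57570424 0.30979352 0.128     ]
0.0255 42.3
0.0238 40.19999999999999
0.0243 44.400000000000006
0.0247 43.2
guard [0.57682534 0.31033375 0.075     ]
-65.36859333759077
```

Request:
step_arm(
  moves=[
    [[0.005,-0.001,-0.05,0,0,0.154,0],[0.004,-0.001,-0.05,0,0,0.153,0],[0,0,-0.05,0,0,0,0],[0,0,-0.04,0,0,0,0],[0,0,-0.028,0,0,0,0],[0,0,0,0,0,0,0],[0,0,0,0,0,0,255],[0,0,0,0,0,0,255],[0,0,0,0,0,0,255],[0,0,0,0,0,0,255]],
  ],
  force=110,
)

```text
time: 4.58
eef_pos: [0.5749, 0.3085, 0.0849]
eef_rot: [[0.74, 0.673, 0.002], [0.673, -0.74, 0.002], [0.002, 0.0, -1.0]]
force: [-0.8, 1.5, 5.1]
width: 0.0248
gripper_force: 108.4
```

Request:
step_arm(
  moves=[
    [[0,0,0.03,0,0,0,255],[0,0,0.04,0,0,0,255],[0,0,0.03,0,0,0,255],[0.006,-0.03,0,0,0,-0.16,255],[0.006,-0.04,0,0,0,-0.16,255],[0.006,-0.05,0,0,0,-0.16,255],[0.006,-0.05,0,0,0,-0.16,255],[0.006,-0.05,0,0,0,-0.16,255],[0.006,-0.05,0,0,0,-0.16,255],[0.008,-0.04,0,0,0,0,255],[0.008,-0.035,0,0,0,0,255],[0,0,0,0,0,0,255]],
  ],
)

```text
time: 6.08
eef_pos: [0.6262, -0.0432, 0.1824]
eef_rot: [[0.974, -0.227, -0.002], [-0.227, -0.974, -0.003], [-0.001, 0.004, -1.0]]
force: [-0.5, -0.2, -1.0]
width: 0.0247
gripper_force: 108.1
```

Run:
```python
from h import *
o=arm.get_obs();print(o['time'],o['eef_pos'].round(4),o['eef_rot'].round(3).tolist(),o['width'],o['force'],o['joints'].round(0))
p=o['eef_pos']
for n in('top','scene','wrist'):
    grab(n,n+'2.png');print(n,'exp tip',pix(n,p+[0,0,-.074]),'eye',pix(n,(.6375,-.074,.045)),'guard',pix(n,p+[0,0,-.016]))
ims=[]
for n in('scene','wrist'):
    u,v=pix(n,(.6375,-.06,.08));u=int(np.clip(u,60,579));v=int(np.clip(v,60,419))
    a=cv2.imread('pics/%s2.png'%n)[v-60:v+60,u-60:u+60];print(n,u-60,v-60)
    ims.append(cv2.resize(cv2.convertScaleAbs(a,alpha=1.3),(400,400),interpolation=2))
cv2.imwrite('pics/c2.png',np.hstack(ims))
```

```text
6.075 [ 0.6262 -0.0432  0.1824] [[0.974, -0.227, -0.002], [-0.227, -0.974, -0.003], [-0.001, 0.004, -1.0]] 0.02471147241101903 [-0.51035892 -0.16290253 -1.04343484] [  18.   24.  -24.   94.   11.   64. -112.]
top exp tip [353.94815832 188.24141729] eye [365.20848511 187.61195248] guard [355.32764095 183.9507217 ]
scene exp tip [297.33867862 254.42555077] eye [285.38523865 278.97494995] guard [296.95540126 234.94750221]
wrist exp tip [327.34334939 244.91424374] eye [358.18944228 201.63794448] guard [330.15860422 279.9577154 ]
scene 230 207
wrist 285 154
```

View pics/c2.png

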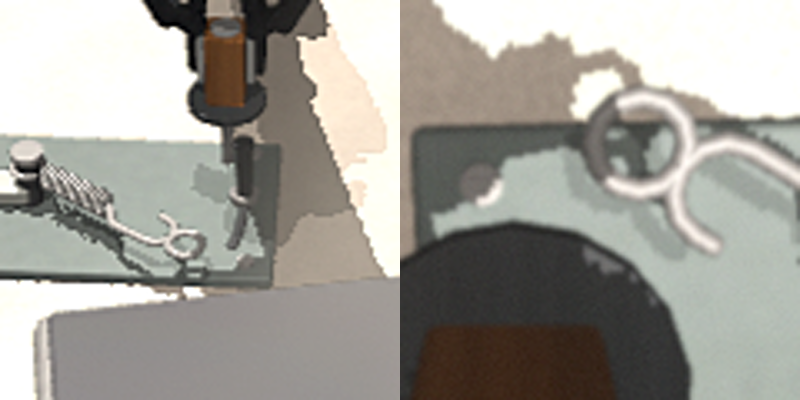

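The scene crop shows the eye at ≈(286,280) and the tip at ≈(298,254), both as predicted. The wrist crop shows the eye at ≈(358,197) and the top of the guard's edge at ≈(320,221).

Run:
```python
from h import *
ce=ext('wrist');o=arm.get_obs();p=o['eef_pos'];R=o['eef_rot']
print('wrist eye',ray('wrist',357.6,196.6,.045,ce).round(4))
print('scene eye',ray('scene',285.8,279.9,.045).round(4))
for off in(-.006,-.003,0,.003,.006):
    t=np.linspace(0,6.28,200);b=p+R[:,0]*off
    q=np.array([pix('wrist',b+[.027*np.cos(a),.027*np.sin(a),-.013],ce) for a in t]);i=q[:,1].argmin()
    print(off,q[i].round(1),q[:,0].min().round(1),q[:,0].max().round(1))
# post from wrist/top: list expected
for n in('top','wrist'): print(n,pix(n,(.5625,-.0185,.068)))
```

```text
wrist eye [ 0.6418 -0.0743  0.045 ]
scene eye [ 0.6407 -0.0734  0.045 ]
-0.006 [317.4 246.6] 264.4 370.1
-0.003 [317.4 240.7] 264.1 370.3
0 [317.4 234.8] 263.9 370.6
0.003 [317.4 228.8] 263.6 370.8
0.006 [317.4 222.8] 263.3 371.1
top [343.22377689 217.89272789]
wrist [313.58491555 305.50992685]
```

Request:
step_arm(
  moves=[
    [[0.005,-0.015,0,0,0,0,255],[0.005,-0.015,-0.025,0,0,0,255],[0,0,-0.03,0,0,0,255],[0,0,0,0,0,0,255]],
  ],
)

```text
time: 6.72
eef_pos: [0.6344, -0.068, 0.1258]
eef_rot: [[0.975, -0.22, -0.006], [-0.22, -0.976, 0.0], [-0.006, 0.001, -1.0]]
force: [-0.4, -0.8, -1.7]
width: 0.0247
gripper_force: 108.1
```

Run:
```python
from h import *
o=arm.get_obs();p=o['eef_pos'];print(o['time'],p.round(4),o['force'])
ims=[]
for n in('scene','top'):
    grab(n,n+'3.png');print(n,'tip',pix(n,p+[.003,-.0007,-.074]),'eye',pix(n,(.639,-.074,.045)))
    u,v=pix(n,(.639,-.074,.06)).astype(int)
    a=cv2.imread('pics/%s3.png'%n)[v-25:v+25,u-25:u+25];print(n,u-25,v-25)
    ims.append(cv2.resize(cv2.convertScaleAbs(a,alpha=1.3),(400,400),interpolation=2))
cv2.imwrite('pics/c3.png',np.hstack(ims))
```

```text
6.725 [ 0.6344 -0.068   0.1258] [-0.38377747 -0.82987738 -1.66644908]
scene tip [287.52897669 276.65000318] eye [285.45386325 279.41432594]
scene 260 249
top tip [363.2203571  187.22641149] eye [365.19305528 186.99725818]
top 340 160
```

View pics/c3.png

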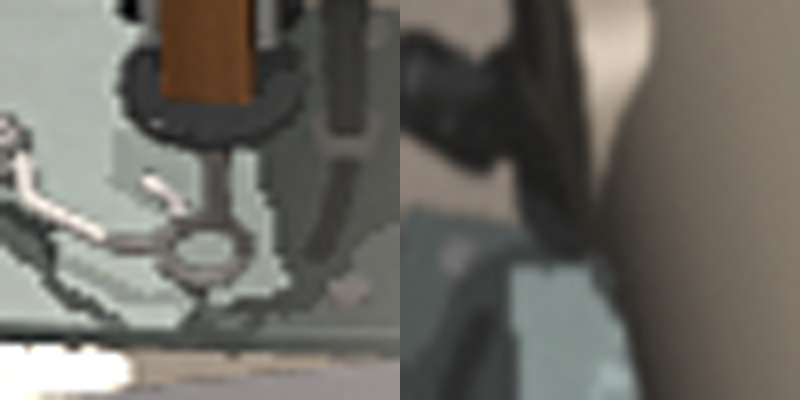

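The scene crop shows the tip at ≈(287,277), just above and behind the ring, whose centre is at ≈(285.8,280). A small shift is needed.

Run:
```python
from h import *
print(ray('scene',287,277.1,.052),ray('scene',285.75,280,.045),arm.get_obs()['eef_pos'])
```

```text
[ 0.63899083 -0.07014522  0.052     ] [ 0.6410649  -0.07352371  0.045     ] [ 0.63704626 -0.06732036  0.12900216]
```

Request:
step_arm(
  moves=[
    [[0.002,-0.004,0,0,0,0,255],[0,0,-0.006,0,0,0,255],[0,0,-0.006,0,0,0,255],[0,0,0,0,0,0,255]],
  ],
)

```text
time: 7.32
eef_pos: [0.6378, -0.0715, 0.1156]
eef_rot: [[0.975, -0.22, -0.002], [-0.22, -0.975, 0.0], [-0.002, 0.0, -1.0]]
force: [-1.3, -0.1, -0.5]
width: 0.0246
gripper_force: 108.1
```

Run:
```python
from h import *
for i in range(3):
    grab('scene');o=arm.get_obs();print(o['time'],o['eef_pos'].round(4),o['force'].round(1),o['wrist_torque'].round(2))
```

```text
7.375 [ 0.6381 -0.0716  0.1159] [-0.2  0.3 -1.3] [ 0.02  0.04 -0.  ]
7.425 [ 0.6383 -0.0715  0.1162] [-0.2  0.  -2.7] [ 0.01 -0.    0.  ]
7.475 [ 0.6385 -0.0715  0.1164] [-0.4  0.2 -1.4] [-0.01 -0.02 -0.03]
```

Request:
step_arm(
  moves=[
    [[0,0,-0.007,0,0,0,255],[0,0,-0.005,0,0,0,255],[0,0,0,0,0,0,255],[0.005,0.005,0,0,0,0,255],[0.005,0.006,0,0,0,0,255],[0.005,0.005,0,0,0,0,255],[0.005,0.006,0,0,0,0,255]],
  ],
)

```text
time: 8.35
eef_pos: [0.6575, -0.0508, 0.1038]
eef_rot: [[0.975, -0.221, -0.003], [-0.221, -0.975, -0.002], [-0.003, 0.003, -1.0]]
force: [-4.0, -4.1, -0.3]
width: 0.0247
gripper_force: 108.2
```

Run:
```python
from h import *
o=arm.get_obs();print(o['time'],o['eef_pos'].round(4),o['force'].round(1),o['wrist_torque'].round(2))
p=o['eef_pos'][:2]-[.54,-.181]+[.003,-.0007];print(np.hypot(*p),np.degrees(np.arctan2(p[1],p[0])))
```

```text
8.35 [ 0.6575 -0.0508  0.1038] [-4.  -4.1 -0.3] [-1.21  1.12  0.01]
0.1768871856939336 47.04119163570474
```

Request:
step_arm(
  moves=[
    [[0.005,0.005,0,0,0,0,255],[0.005,0.006,0,0,0,0,255],[0.005,0.005,0,0,0,0,255],[0.005,0.006,0,0,0,0,255],[0.005,0.006,0,0,0,0,255],[0,0,0,0,0,0,255]],
  ],
)

```text
time: 9.1
eef_pos: [0.6803, -0.0254, 0.1028]
eef_rot: [[0.975, -0.221, -0.009], [-0.222, -0.975, -0.006], [-0.007, 0.008, -1.0]]
force: [-8.2, -6.7, -0.9]
width: 0.0252
gripper_force: 108.3
```

Run:
```python
from h import *
def rep():
    o=arm.get_obs();print(o['time'],o['eef_pos'].round(4),o['force'].round(1),np.hypot(*o['force'][:2]))
    p=o['eef_pos'][:2]-[.54,-.181]+[.003,-.0007];print(np.hypot(*p),np.degrees(np.arctan2(p[1],p[0])));return p
p=rep();r=.2155
a0=np.arctan2(p[1],p[0]);prev=p
for a in np.linspace(a0,np.radians(82.5),13)[1:]:
    q=r*np.array([np.cos(a),np.sin(a)]);print((q-prev).round(4));prev=q
```

```text
9.1 [ 0.6803 -0.0254  0.1028] [-8.2 -6.7 -0.9] 10.574025563981698
0.21099794020899204 47.22751397728594
[-0.0052  0.0106]
[-0.0087  0.0069]
[-0.009   0.0064]
[-0.0093  0.0059]
[-0.0096  0.0055]
[-0.0099  0.005 ]
[-0.0101  0.0044]
[-0.0103  0.0039]
[-0.0105  0.0034]
[-0.0107  0.0028]
[-0.0108  0.0023]
[-0.0109  0.0017]
```

Request:
step_arm(
  moves=[
    [[0.002,0.003,0,0,0,0,255],[-0.004,0.01,0,0,0,0,255],[-0.009,0.007,0,0,0,0,255],[-0.009,0.0065,0,0,0,0,255],[-0.0095,0.006,0,0,0,0,255],[-0.0095,0.0055,0,0,0,0,255],[0,0,0,0,0,0,255]],
  ],
)

```text
time: 9.98
eef_pos: [0.641, 0.0109, 0.1031]
eef_rot: [[0.975, -0.222, -0.008], [-0.222, -0.975, -0.009], [-0.006, 0.01, -1.0]]
force: [-5.4, -10.8, -1.8]
width: 0.0245
gripper_force: 108.4
```

```bash
cat >> h.py <<'E'
def rep():
    o=arm.get_obs();print(o['time'],o['eef_pos'].round(4),o['force'].round(1),np.hypot(*o['force'][:2]))
    p=o['eef_pos'][:2]-[.54,-.181]+[.003,-.0007];print(np.hypot(*p),np.degrees(np.arctan2(p[1],p[0])));return p
E
python3 - <<'E'
from h import *
p=rep();r=.2175
a0=np.arctan2(p[1],p[0]);prev=p
for a in np.linspace(a0,np.radians(82.5),8)[1:]:
    q=r*np.array([np.cos(a),np.sin(a)]);print((q-prev).round(4));prev=q
E
```

```text
9.975 [0.641  0.0109 0.1031] [ -5.4 -10.8  -1.8] 12.056294745937455
0.21762213086770357 61.45039486640368
[-0.0102  0.0051]
[-0.0104  0.0046]
[-0.0107  0.0041]
[-0.0109  0.0035]
[-0.011  0.003]
[-0.0112  0.0024]
[-0.0113  0.0018]
```

Request:
step_arm(
  moves=[
    [[-0.01,0.005,0,0,0,0,255],[-0.0105,0.0045,0,0,0,0,255],[-0.0105,0.004,0,0,0,0,255],[-0.011,0.0035,0,0,0,0,255],[-0.011,0.003,0,0,0,0,255],[-0.011,0.0025,0,0,0,0,255],[-0.0085,0.0015,0,0,0,0,255],[0,0,0,0,0,0,255]],
  ],
)

```text
time: 10.98
eef_pos: [0.5708, 0.0344, 0.1039]
eef_rot: [[0.975, -0.222, -0.003], [-0.222, -0.975, -0.009], [-0.001, 0.009, -1.0]]
force: [-1.5, -12.1, -2.2]
width: 0.0247
gripper_force: 108.5
```

Run:
```python
from h import *
p=rep();n='scene';grab(n,'s4.png')
u,v=pix(n,(.565,0,.06)).astype(int);print(u-40,v-35)
a=cv2.imread('pics/s4.png')[v-35:v+35,u-45:u+45];cv2.imwrite('pics/c4.png',cv2.resize(cv2.convertScaleAbs(a,alpha=1.3),None,fx=8,fy=8,interpolation=2))
```

```text
10.975 [0.5708 0.0344 0.1039] [ -1.5 -12.1  -2.2] 12.231249849150837
0.2173229625320413 81.041212575855
271 216
```

View pics/c4.png

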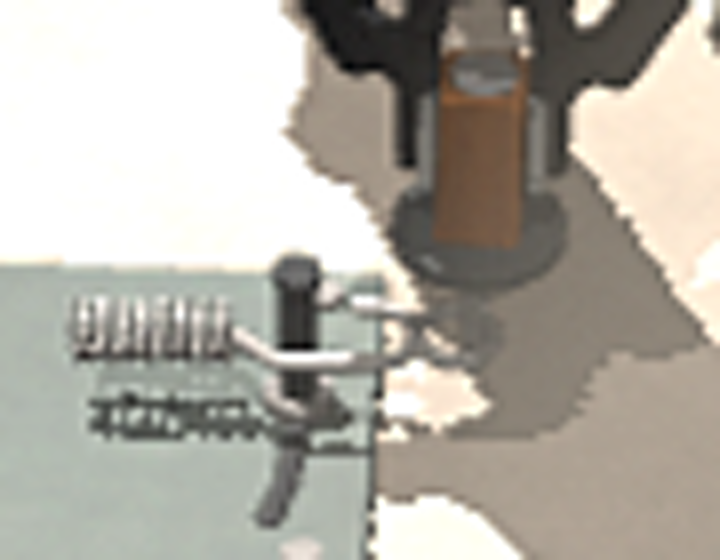

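The scene crop shows the shank passing on the near side of the post at ≈(300,360). The hook tip is behind and outside it at ≈(325,293), so the post lies in the opening and I can relax inwards.

Request:
step_arm(
  moves=[
    [[-0.003,-0.006,0,0,0,0,255],[-0.001,-0.006,0,0,0,0,255],[-0.001,-0.006,0,0,0,0,255],[-0.001,-0.006,0,0,0,0,255],[0,0,0,0,0,0,255]],
  ],
)

```text
time: 11.65
eef_pos: [0.5661, 0.0119, 0.1042]
eef_rot: [[0.975, -0.223, -0.0], [-0.223, -0.975, -0.006], [0.001, 0.006, -1.0]]
force: [-1.6, -8.6, -2.2]
width: 0.0249
gripper_force: 108.6
```

Run:
```python
from h import *
p=rep()
```

```text
11.65 [0.5661 0.0119 0.1042] [-1.6 -8.6 -2.2] 8.762408092129059
0.19439272110034939 81.39222536841673
```

Request:
step_arm(
  moves=[
    [[-0.001,-0.005,0,0,0,0,255],[-0.001,-0.004,0,0,0,0,255],[0,-0.003,0,0,0,0,255],[0,0,0,0,0,0,255],[0,0,0,0,0,0,255]],
  ],
)

```text
time: 12.28
eef_pos: [0.5647, 0.0055, 0.1047]
eef_rot: [[0.976, -0.219, 0.002], [-0.219, -0.976, 0.001], [0.001, -0.001, -1.0]]
force: [0.2, -0.3, -2.4]
width: 0.0247
gripper_force: 108.8
```

Run:
```python
from h import *
p=rep()
```

```text
12.275 [0.5647 0.0055 0.1047] [ 0.2 -0.3 -2.4] 0.38880882612741624
0.18789446955304584 81.50959049158648
```

Request:
step_arm(
  moves=[
    [[0,-0.003,0,0,0,0,255],[0,0,0,0,0,0,255],[0,0,0,0,0,0,255],[0,0,0,0,0,0,255]],
  ],
)

```text
time: 12.78
eef_pos: [0.564, 0.0015, 0.1044]
eef_rot: [[0.975, -0.22, 0.0], [-0.22, -0.975, 0.0], [0.0, -0.0, -1.0]]
force: [-0.0, -0.1, -2.6]
width: 0.0247
gripper_force: 108.8
```

Run:
```python
from h import *
p=rep()
```

```text
12.775 [0.564  0.0015 0.1044] [-0.  -0.1 -2.6] 0.060324883709968254
0.1838328243100217 81.55570706901962
```

Request:
step_arm(
  moves=[
    [[0,0,0.01,0,0,0,255],[0,0,0.015,0,0,0,255],[0,0,0.03,0,0,0,255],[0,0,0.035,0,0,0,255],[0,0,0,0,0,0,255]],
  ],
)

```text
time: 13.4
eef_pos: [0.5667, 0.0018, 0.1986]
eef_rot: [[0.975, -0.22, 0.008], [-0.22, -0.975, -0.0], [0.008, -0.002, -1.0]]
force: [0.7, -0.0, -1.4]
width: 0.025
gripper_force: 108.9
```

Request:
step_arm(
  moves=[
    [[0.001,0.03,0,0,0,0.16,255],[0.001,0.04,0,0,0,0.16,255],[0.001,0.045,0,0,0,0.16,255],[0.002,0.045,0,0,0,0.16,255],[0.002,0.045,0,0,0,0.16,255],[0.002,0.045,0,0,0,0.16,255],[0.002,0.037,0,0,0,0,255],[0,0.02,0,0,0,0,255],[0,0,0,0,0,0,255],[0,0,0,0,0,0,255]],
  ],
)

```text
time: 14.65
eef_pos: [0.5755, 0.3059, 0.1939]
eef_rot: [[0.741, 0.671, -0.0], [0.671, -0.741, -0.003], [-0.002, 0.002, -1.0]]
force: [-0.2, -0.2, -2.0]
width: 0.0248
gripper_force: 108.9
```

Run:
```python
from h import *
o=arm.get_obs();p=o['eef_pos'];print(o['time'],p.round(4),o['force'].round(1))
n='scene';grab(n,'s5.png');R=o['eef_rot'];print('tip exp',pix(n,p+R[:,0]*.003-[0,0,.074]),'cup exp',pix(n,(.573,.312,.066)))
u,v=pix(n,(.57,.31,.09)).astype(int);w,y=pix(n,(.57,-.0,.05)).astype(int);print(u-25,v-25,w-25,y-25)
I=cv2.imread('pics/s5.png')
cv2.imwrite('pics/c5.png',np.hstack([cv2.resize(I[b-25:b+25,a-25:a+25],(400,400),interpolation=2) for a,b in((u,v),(w,y))]))
```

```text
14.65 [0.5755 0.3059 0.1939] [-0.2 -0.2 -2. ]
tip exp [437.18334846 224.31284873] cup exp [434.78106097 239.84626763]
410 206 287 230
```

View pics/c5.png

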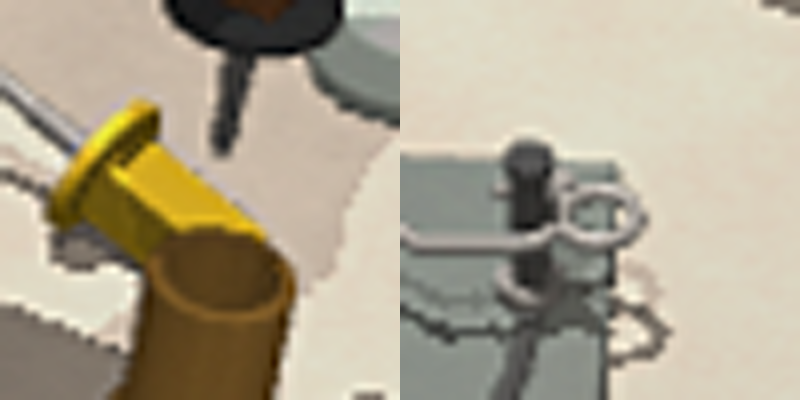

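The right half shows the hook seated on the post with the eye just beyond it. The left half shows the puller upright above the cup, whose rim centre is at ≈(437.8,240). The yellow look-alike, which stood leaning at the start, has fallen over beside the cup. I'll compare the tip with the cup centre.

Run:
```python
from h import *
o=arm.get_obs();p=o['eef_pos'];print(p)
print(ray('scene',437.75,240,.066),ray('scene',437.75,225,p[2]-.074))
for n in('top','wrist'):
  ce=ext(n);im=grab(n,n+'6.png')
  for r in arm.silhouettes(n,'cup_rim')[:2]:
    ys,xs=np.nonzero(r['mask']);print(n,r['confidence'],r['rect'],ray(n,xs.mean(),ys.mean(),.05,ce))
```

```text
[0.57570158 0.30569092 0.19402345]
[0.57465833 0.31924184 0.066     ] [0.58072192 0.30833031 0.12002345]
wrist 0.86 [276.1, 173.1, 59.8, 55.1] [0.58228284 0.32603497 0.05      ]
```

Request:
step_arm(
  moves=[
    [[-0.003,0.009,0,0,0,0,255],[0,0,-0.03,0,0,0,255],[0,0,-0.03,0,0,0,255],[0,0,-0.025,0,0,0,255],[0,0,-0.015,0,0,0,255],[0,0,-0.006,0,0,0,255],[0,0,0,0,0,0,255],[0,0,0,0,0,0,255]],
  ],
)

```text
time: 15.9
eef_pos: [0.5726, 0.3179, 0.0895]
eef_rot: [[0.74, 0.673, 0.002], [0.673, -0.74, 0.001], [0.002, 0.0, -1.0]]
force: [1.4, 0.1, -1.2]
width: 0.024
gripper_force: 108.9
```

Run:
```python
from h import *
rep()
```

```text
15.9 [0.5726 0.3179 0.0895] [ 1.4  0.1 -1.2] 1.432466148054779
0.49952016728687176 85.91085662722172
```

Request:
step_arm(
  moves=[
    [[0,0,-0.003,0,0,0,255],[0,0,-0.002,0,0,0,255],[0,0,0,0,0,0,255],[0,0,0,0,0,0,255]],
  ],
)

```text
time: 16.4
eef_pos: [0.5724, 0.3176, 0.085]
eef_rot: [[0.74, 0.673, 0.001], [0.673, -0.74, -0.0], [0.001, 0.001, -1.0]]
force: [-2.3, -1.6, 5.7]
width: 0.0248
gripper_force: 110.1
```

Request:
step_arm(
  moves=[
    [[0,0,0,0,0,0,150],[0,0,0,0,0,0,100],[0,0,0,0,0,0,0],[0,0,0,0,0,0,0],[0,0,0,0,0,0,0],[0,0,0,0,0,0,0]],
  ],
  force=20,
)

```text
time: 17.15
eef_pos: [0.572, 0.3174, 0.0833]
eef_rot: [[0.74, 0.673, 0.0], [0.673, -0.74, -0.0], [-0.0, 0.0, -1.0]]
force: [-0.0, 0.3, 0.2]
width: 0.0854
gripper_force: 0.0
```

Request:
step_arm(
  moves=[
    [[0,0,0.02,0,0,0,0],[0,0,0.04,0,0,0,0],[0,0,0.05,0,0,0,0],[0,0,0.05,0,0,0,0],[0,0,0,0,0,0,0],[0,0,0,0,0,0,0]],
  ],
)

```text
time: 17.9
eef_pos: [0.5718, 0.3173, 0.244]
eef_rot: [[0.74, 0.673, 0.001], [0.673, -0.74, -0.0], [0.001, 0.001, -1.0]]
force: [-0.5, -0.2, -0.6]
width: 0.0857
gripper_force: 0.0
```

Run:
```python
from h import *
print(arm.get_obs()['time'],arm.get_obs()['width'])
I=grab('scene','s7.png');a=cv2.imread('pics/s7.png')[180:320,240:510];cv2.imwrite('pics/s7c.png',cv2.resize(a,None,fx=2.9,fy=2.9,interpolation=2))
```

```text
17.9 0.08568053285186629
```

View pics/s7c.png

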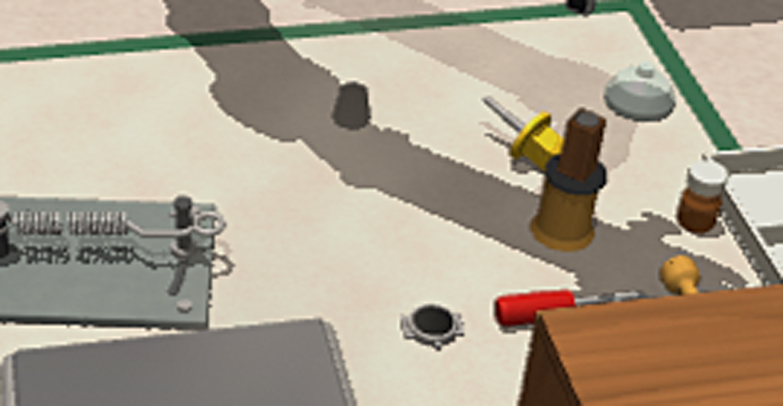

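The picture shows the spring stretched on the post at ≈(185,215) and the puller upright in its cup with the guard on the rim at ≈(575,178). The bystanders in view are in place, so I'm handing in.

```bash
python3 -c "
from cell import arm
print(arm.sign_off())"
```

```text
the job is handed in; nothing more can be done
None
```

I handed the job in at about 18 s: the spring is hooked on the post and held stretched, the puller stands released in its cup with the guard on the rim, and the bystanders in the last picture look unmoved; no verdict came back.

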